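Fill the empty gauge pockets of a dash and test the hazard button

ROBOT

A 6-joint arm with a two-finger parallel gripper is mounted at the origin on the work surface. World frame = base frame: x ahead of the robot, y to its left, z up, the work surface at z = 0. Lengths are in m, angles in degrees, forces in N, time in s.
With the tool pointing down it reaches from about 0.35 to 0.875 m from the base axis. Payload 4.2 kg.
Tool frame: the origin (TCP) lies on the centre line of the jaws, within the pads' length; the fingertips stand tip_reach ahead of it and the grasp point (between the pads) is the TCP (tip_reach is the distance from the TCP to the fingertips, in m); z points along the fingers, y is the line along which they close (so a half turn about z gives the same grasp; the last joint's range is limited). The gripper opens to 87 mm and grips with 3 to 60 N. Pads are 19 mm wide; open, the fingers measure 117 mm over their backs; the gripper's body (75 mm by 190 mm) begins 51 mm behind the grasp point.
Start: joints at [84.546, 22.042, 0.453, 0, -68.411, -14.817], TCP at [0.217, 0.586, 0.242] pointing down, gripper open.
Joint ranges: [-179.83, 179.83], [-69.29, 118.12], [-61.27, 80.66], [-181.25, 117.63], [-171.15, -9.14], [-177.46, 177.46]. Speed limits (degrees/s): [159.86, 159.86, 180, 180, 180, 180].

INTERFACE

Orientations are given as a 3x3 rotation matrix whose columns are the frame's x, y, z axes.
In Python, from station import sense, capture, finish_job, tip_reach gives the robot as it stands.
- The arm moves only by the tool arm_command, never from a script. Its argument "deltas" is a list of rows, each a list of 7 numbers: the turn, a rotation vector about the tool's x, y, z in rad, then the shift along the tool's x, y, z in cm, then the closure, from -1 (fully open) to 1 (shut), so that 0 is half open. In form: [[rx, ry, rz, dx, dy, dz, hand], ...]. A call has 1 to 8 rows; each row is the pose to reach, as a shift and turn from the pose commanded when the call began, along the tool's axes at that moment; what a row does not reach only later rows make up. A row lasts 1/12 s, in which the tool goes at most 41.7 mm and 7.16 degrees, less where a joint would pass 70% of its speed; a pose out of reach is approached as far as the arm can. A call with a gripper value outside its range is refused whole. The fingers move at their own pace and stop on an object; the grip force is fixed at half the most. Time passes only in rows, so rows that repeat a pose let the fingers close. It gives the time, the measured TCP pose, the force, the opening and the grip force at its end, in the units of the state.
- sense(): the state, without advancing time (a new reading comes with each control period).
- capture(name): name is "scene" or "top"; returns a dict with "pixels" (480x640x3 uint8, blue, green, red), "fovy" (degrees; the focal length in pixels is half the picture's height over the tangent of half this angle, whatever the lens; pixels are square), "cx", "cy" (the principal point, pixels), "k1" (the pictures are not rectified: a ray, as slopes to the right and down, at radius r is drawn at 1 + k1 r^2 times it, then the intrinsics apply), "rvec" (rotation vector, rad) and "tvec" (3), from world to camera coordinates, as OpenCV has them. Camera axes: x right, y down, z forward; pixel columns grow to the right and rows downward; lengths in m; the calibration is good to about 2 mm. A picture is of the moment at which its call begins. There is no depth.
- finish_job(): hands the job in; it is judged then, once.
The state is a dict: "time_s": time; "joints": joint angles; "joint_velocities": joint speeds; "effort": joint torques, N m; "tcp_pos": TCP position; "ee_rot": TCP orientation; "wrist_force": force on the tool from outside, world axes, zero at the start; "moment": the same for the moment, N m; "gripper_width": opening from 0.0 (shut) to 1.0 (fully open); "gripper_force": force on a finger pad.
Only numpy, scipy, OpenCV 4.12 (cv2) and the standard library are available. Lean on these libraries where they do the work, as an engineer would, in place of code of your own. Each camera call takes 0.05 s, during which the arm holds its last target. There are 200 camera calls.

TASK

Find the pockets of the sloping dash panel that are still empty and fit a spare gauge from the mat into each, pushed fully home past its clips so that the bezel sits flat on the panel like its neighbours. When all five pockets are filled, press the red hazard button fully down and release it. Leave the gauges already fitted, the odd things on the bench and the spare that is left over (standing upright on its mat) as they are.

Things in the scene. Friction and masses are not known exactly. Their poses are not given: they have to be found in the camera images.
- panel: Black panel of a car dash, fixed, 215 mm (x, up the slope) x 316 mm (y) x 30 mm. Its face slopes 23 degrees from level, rising away from the robot; z is the face's outward normal. Origin: centre of the underside; face at z = 30 mm. Five pockets in two rows; one in each row starts empty (a dark hole). Silver side cheeks stand 6 mm proud; the dash behind is 140 mm high.
- pocket0 (a point): Mouth centre of the pocket in the upper row, left (+y), on the panel's face; axes as the panel's (z outward). Bore 43 mm, through, 2 mm chamfer. Two sprung clips, 12 mm deep on the +y and -y sides, stop a gauge dropped in about 19 mm proud; push it along -z with 5 to 15 N past them until the bezel lies on the face (its origin then within 2 mm of this point).
- pocket1 (a point): Mouth centre of the pocket in the upper row, middle, on the panel's face; axes as the panel's (z outward). Bore and clips as in pocket0. Pockets of a row are 94 mm apart; the rows 82 mm.
- pocket2 (a point): Mouth centre of the pocket in the upper row, right (-y), on the panel's face; axes as the panel's (z outward). Bore and clips as in pocket0. Pockets of a row are 94 mm apart; the rows 82 mm.
- pocket3 (a point): Mouth centre of the pocket in the lower row, left (+y), on the panel's face; axes as the panel's (z outward). Bore and clips as in pocket0. Pockets of a row are 94 mm apart; the rows 82 mm.
- pocket4 (a point): Mouth centre of the pocket in the lower row, right (-y), on the panel's face; axes as the panel's (z outward). Bore and clips as in pocket0. Pockets of a row are 94 mm apart; the rows 82 mm.
- fitted0: Gauge that is already fitted fully home in some pocket of the panel: silver bezel, white dial. Size, origin and axes as spare0.
- fitted1: Gauge that is already fitted fully home in some pocket of the panel: silver bezel, white dial. Size, origin and axes as spare0.
- fitted2: Gauge that is already fitted fully home in some pocket of the panel: silver bezel, white dial. Size, origin and axes as spare0.
- spare0: Spare gauge standing nose down, dial up, on the mat. Bezel 52 mm diameter, 16 mm high, white dial on top; black barrel below, 32 mm long: neck 34 mm diameter for 14 mm, bulge 40 mm diameter at 17 to 23 mm, nose tapering to 32 mm. 0.12 kg. Origin: on the axis at the bezel's underside; z out of the dial (dial at +16 mm, nose end at -32 mm). Any turn about its axis will do.
- spare1: Spare gauge standing nose down, dial up, on the mat. Size, origin and axes as spare0.
- spare2: Spare gauge standing nose down, dial up, on the mat. Size, origin and axes as spare0.
- mat: Flat dark-blue work mat left of the dash, fixed, 220 x 200 x 3 mm; origin at the centre of its underside, z up. The three spares stand on it.
- hazard (a joint): Red round hazard push button on the panel: 0 = released, 0.006 m = fully down; springs back by itself. About 5 N pushes it fully down.
- hazard_top (a point): Centre of the top of the red hazard button (cap 26 mm diameter, top 22 mm off the panel's face, in a 42 mm black housing), at the middle of the panel's upper edge; it is pressed along the panel's -z, square to the sloping face. The point moves with the cap; axes as the panel's.
- clamp_ring: loose bystander: flat dark steel ring, 52 mm across, 10 mm high, lying on the work mat among the spares; not part of the job (origin: centre of its underside)
- screw_jar: loose bystander: jar of 48 mm diameter, 60 mm high, yellow cap, right of the dash (origin: centre of its underside)
- screwdriver: loose bystander: screwdriver lying on the bench, nearer the robot than the dash (origin: centre of its underside)
- bracket: loose bystander: black mounting bracket, two 140 mm strips with an upright plate (26 and 34 mm high) at each end, right of the dash (origin: centre of its underside)
- tape_roll: loose bystander: tan roll of tape, 90 mm across, 25 mm high, lying on the bench between the robot and the dash (origin: centre of its underside)
- trim_cover: loose bystander: black trim cover, 60 x 130 x 16 mm, lying left of the dash beyond the mat (origin: centre of its underside)
There are look-alikes about, which are no part of the job. What is shaped like the fitted1 but green or turquoise is not meant.

How it is judged (in metres and radians):
On the way, in this order (a step that is already met when the one before it is completed fails the run):
1. a gauge sits fully home in each of the five pockets ((distance between any of fitted0, fitted1, fitted2 and pocket0 below 0.006 m or (distance between spare0 and pocket0 below 0.006 m and z of spare0 in the frame of pocket0 below 0.002 m and angle between the z axis of spare0 and the z axis of pocket0, either way round below 0.06 rad) or (distance between spare1 and pocket0 below 0.006 m and z of spare1 in the frame of pocket0 below 0.002 m and angle between the z axis of spare1 and the z axis of pocket0, either way round below 0.06 rad) or (distance between spare2 and pocket0 below 0.006 m and z of spare2 in the frame of pocket0 below 0.002 m and angle between the z axis of spare2 and the z axis of pocket0, either way round below 0.06 rad)) and (distance between any of fitted0, fitted1, fitted2 and pocket1 below 0.006 m or (distance between spare0 and pocket1 below 0.006 m and z of spare0 in the frame of pocket1 below 0.002 m and angle between the z axis of spare0 and the z axis of pocket1, either way round below 0.06 rad) or (distance between spare1 and pocket1 below 0.006 m and z of spare1 in the frame of pocket1 below 0.002 m and angle between the z axis of spare1 and the z axis of pocket1, either way round below 0.06 rad) or (distance between spare2 and pocket1 below 0.006 m and z of spare2 in the frame of pocket1 below 0.002 m and angle between the z axis of spare2 and the z axis of pocket1, either way round below 0.06 rad)) and (distance between any of fitted0, fitted1, fitted2 and pocket2 below 0.006 m or (distance between spare0 and pocket2 below 0.006 m and z of spare0 in the frame of pocket2 below 0.002 m and angle between the z axis of spare0 and the z axis of pocket2, either way round below 0.06 rad) or (distance between spare1 and pocket2 below 0.006 m and z of spare1 in the frame of pocket2 below 0.002 m and angle between the z axis of spare1 and the z axis of pocket2, either way round below 0.06 rad) or (distance between spare2 and pocket2 below 0.006 m and z of spare2 in the frame of pocket2 below 0.002 m and angle between the z axis of spare2 and the z axis of pocket2, either way round below 0.06 rad)) and (distance between any of fitted0, fitted1, fitted2 and pocket3 below 0.006 m or (distance between spare0 and pocket3 below 0.006 m and z of spare0 in the frame of pocket3 below 0.002 m and angle between the z axis of spare0 and the z axis of pocket3, either way round below 0.06 rad) or (distance between spare1 and pocket3 below 0.006 m and z of spare1 in the frame of pocket3 below 0.002 m and angle between the z axis of spare1 and the z axis of pocket3, either way round below 0.06 rad) or (distance between spare2 and pocket3 below 0.006 m and z of spare2 in the frame of pocket3 below 0.002 m and angle between the z axis of spare2 and the z axis of pocket3, either way round below 0.06 rad)) and (distance between any of fitted0, fitted1, fitted2 and pocket4 below 0.006 m or (distance between spare0 and pocket4 below 0.006 m and z of spare0 in the frame of pocket4 below 0.002 m and angle between the z axis of spare0 and the z axis of pocket4, either way round below 0.06 rad) or (distance between spare1 and pocket4 below 0.006 m and z of spare1 in the frame of pocket4 below 0.002 m and angle between the z axis of spare1 and the z axis of pocket4, either way round below 0.06 rad) or (distance between spare2 and pocket4 below 0.006 m and z of spare2 in the frame of pocket4 below 0.002 m and angle between the z axis of spare2 and the z axis of pocket4, either way round below 0.06 rad))), for 0.2 s.
2. the hazard button is pressed fully down (value of joint hazard above 0.0052 m), for 0.05 s.
At the end, for the whole second after the job is handed in: every one of the five pockets holds a gauge fully home (bezel underside within 2 mm of the panel face, square to it within 0.06 rad, centred within 6 mm), the left-over spare stands upright on the mat, the hazard button is released, and all gauges are at rest (all of step 1 and ((angle between spare0's own z axis and vertical below 0.1 rad and z of spare0 in the frame of mat between 0.03 and 0.04 m and horizontal distance between spare0 and mat below 0.14 m) or (angle between spare1's own z axis and vertical below 0.1 rad and z of spare1 in the frame of mat between 0.03 and 0.04 m and horizontal distance between spare1 and mat below 0.14 m) or (angle between spare2's own z axis and vertical below 0.1 rad and z of spare2 in the frame of mat between 0.03 and 0.04 m and horizontal distance between spare2 and mat below 0.14 m)) and value of joint hazard below 0.001 m and linear speed of each of spare0, spare1, spare2 below 0.02 m/s); the robot touches nothing.
It fails at once if a gauge that was already fitted is pulled out or shifted by more than 6 mm (distance of any of fitted0, fitted1, fitted2 from where it was at the start of the episode above 0.006 m).
It fails at once if a bystander is shifted by more than 30 mm (distance of any of clamp_ring, screw_jar, screwdriver, bracket, tape_roll, trim_cover from where it was at the start of the episode above 0.03 m).
It also fails if it takes over 62 s, if anything falls off the work surface, if the arm or the gripper's body presses on something with over 40 N, if the wrist force passes 120 N, or if a joint passes its speed limit or range.

## Working session

There is one attempt and no reset: what is moved stays moved. The work goes in short steps, Python scripts to look and compute and a tool call to move; the robot and the scene stay as the last step left them, time stands still between calls to the robot, and variables do not carry over. Pictures are saved under pics/ and viewed, at most 10 in all, crops included, and the job is handed in when it is done.

Besides the shell and the picture viewer there is one more tool, called after ">>>" as name([rows], argument=value, ...), one row to a line, values as JSON. arm_command: Moves the arm, as the interface text tells. Its arguments: {"type":"object","properties":{"deltas":{"type":"array"}},"required":["deltas"]}

```bash
mkdir -p pics; ls
python3 - <<'E'
from station import sense, capture, tip_reach
import cv2, pickle
s=sense(); print(s['time_s'],s['tcp_pos'],s['ee_rot'],s['gripper_width'],tip_reach)
for n in('scene','top'):
    c=capture(n); cv2.imwrite(f'pics/{n}0.png',c['pixels']); pickle.dump(c,open(f'{n}0.pkl','wb'))
    print({k:v for k,v in c.items() if k!='pixels'})
E
```

```text
pics
0.0 [0.21631266 0.58576216 0.2404625 ] [[ 9.38001764e-01 -3.46629794e-01 -6.90356848e-04]
 [-3.46630475e-01 -9.37999497e-01 -2.06336753e-03]
 [ 6.76702856e-05  2.17474110e-03 -9.99997633e-01]] 0.9970932610265274 0.019
{'fovy': 46.77503598677023, 'cx': 320.61684378601257, 'cy': 235.9610338693707, 'k1': -0.06890139163554003, 'rvec': array([ 1.58138029,  1.96684054, -0.81794021]), 'tvec': array([ 0.12827833, -0.28215112,  1.81548424])}
{'fovy': 49.31446461987774, 'cx': 316.29296903311155, 'cy': 235.48997466927383, 'k1': 0.015935930205188943, 'rvec': array([ 2.16872957, -2.11117315,  0.2103241 ]), 'tvec': array([-0.03462798,  0.51896178,  1.11486603])}
```

View pics/scene0.png

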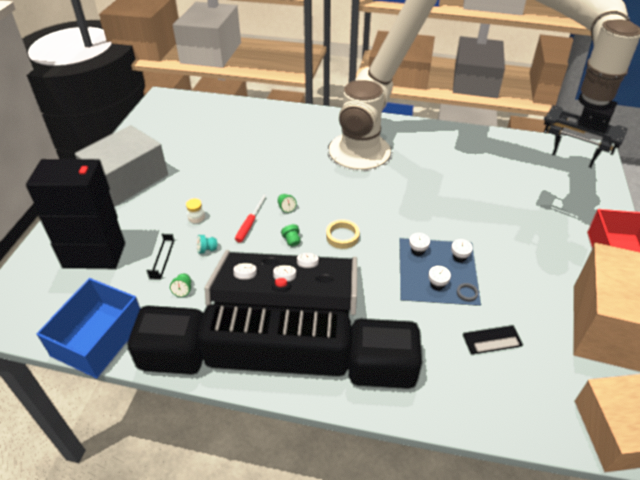

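View pics/top0.png

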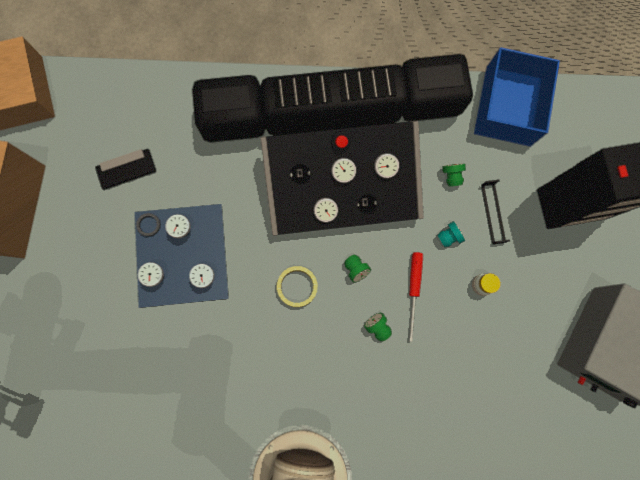

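The scene view is taken from beyond the dash. The top view shows fitted gauges at (344,170), (387,166) and (326,210), and dark holes at (300,173), which is pocket0, and (367,203), which is pocket4. The red button is at (342,142). The spares are at (150,274), (201,276) and (178,226), with the ring at (148,226), so I'll use the first two.

```bash
cat > h.py <<'E'
import numpy as np, cv2, pickle
from scipy.spatial.transform import Rotation as Ro
def cam(c):
    f=240/np.tan(np.radians(c['fovy']/2)); R=cv2.Rodrigues(c['rvec'])[0]; return f,R,-R.T@c['tvec']
def ray(c,uv):
    f,R,o=cam(c); d=(np.array(uv,float)-[c['cx'],c['cy']])/f; s=d.copy()
    for _ in range(20): s=d/(1+c['k1']*(s@s))
    v=R.T@np.r_[s,1]; return o,v/np.linalg.norm(v)
def onz(c,uv,z):
    o,v=ray(c,uv); return o+v*(z-o[2])/v[2]
def tri(rs):
    A=sum(np.eye(3)-np.outer(v,v) for o,v in rs); b=sum((np.eye(3)-np.outer(v,v))@o for o,v in rs)
    p=np.linalg.solve(A,b); return p,[np.linalg.norm(np.cross(p-o,v)) for o,v in rs]
def blobs(m,amin=30):
    n,l,st,ce=cv2.connectedComponentsWithStats(m.astype(np.uint8)); return [(ce[i].round(2),st[i]) for i in range(1,n) if st[i][4]>=amin]
def step(R,p,s):
    """rows' rotation vector and shift (cm) from state s to pose R,p"""
    R0=np.array(s['ee_rot']); rv=Ro.from_matrix(R0.T@R).as_rotvec(); d=R0.T@(p-np.array(s['tcp_pos']))*100
    print('rv',rv.round(3),'d cm',d.round(2),'rows',max(np.linalg.norm(d)/4.17,np.degrees(np.linalg.norm(rv))/7.16).round(1))
E
python3 - <<'E'
from h import *
for n in('scene','top'):
    c=pickle.load(open(n+'0.pkl','rb')); im=c['pixels']; hsv=cv2.cvtColor(im,cv2.COLOR_BGR2HSV)
    x0,x1,y0,y1=(200,500,225,310) if n=='scene' else (130,425,125,310)
    for nm,m in(('white',(hsv[...,1]<45)&(hsv[...,2]>(165))),('red',((hsv[...,0]<8)|(hsv[...,0]>172))&(hsv[...,1]>130)&(hsv[...,2]>80))):
        q=np.zeros(m.shape,bool); q[y0:y1,x0:x1]=m[y0:y1,x0:x1]
        for ce,st in blobs(q): 
            if st[4]<1500: print(n,nm,ce,st)
s=pickle.load(open('scene0.pkl','rb'))['pixels'];t=pickle.load(open('top0.pkl','rb'))['pixels']
a=cv2.resize(s[225:310,200:500],(800,227),interpolation=cv2.INTER_CUBIC);b=cv2.resize(t[125:235,255:425],(560,362),interpolation=cv2.INTER_CUBIC)
o=np.zeros((590,800,3),np.uint8);o[:227]=a;o[228:590,:560]=b;cv2.imwrite('pics/crop.png',o)
E
```

```text
scene white [342.26 233.81] [331 228  23  13 220]
scene white [244.16 270.33] [234 263  22  16 287]
scene white [284.3  271.65] [273 265  23  16 254]
scene white [439.3  273.94] [429 265  22  19 338]
scene red [242.44 232.41] [236 225  16  17 148]
scene red [280.33 282.39] [274 278  13  10  94]
top white [387.02 165.04] [376 154  23  23 264]
top white [343.85 170.32] [333 159  23  23 297]
top white [325.65 208.9 ] [315 199  23  23 236]
top white [176.88 225.2 ] [166 215  23  22 357]
top white [149.7  273.73] [138 263  24  23 374]
top white [201.1  274.98] [190 264  23  23 375]
top red [341.34 140.98] [335 135  13  13 130]
top red [415.61 273.72] [409 252  14  45 480]
```

View pics/crop.png

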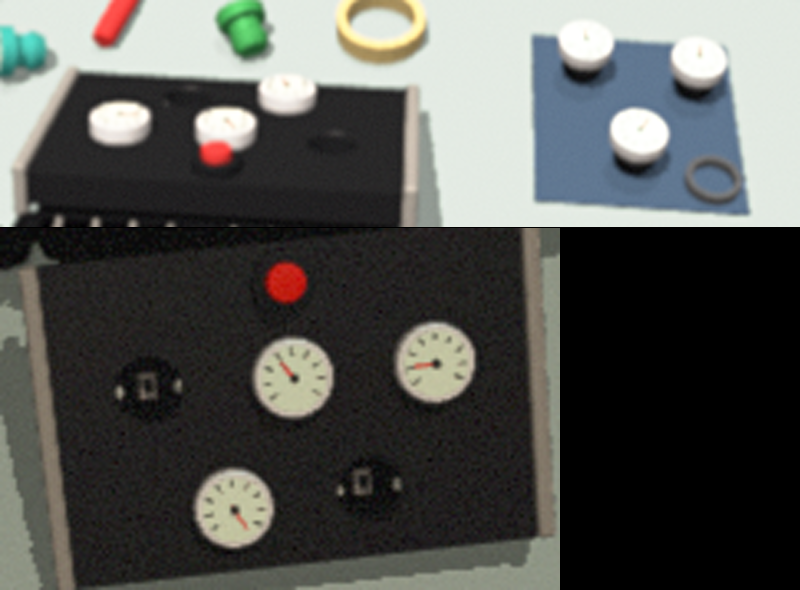

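```bash
cat >> h.py <<'E'
def hullc(c,ce,r=19,thr=110):
    im=c['pixels']; h=cv2.cvtColor(im,cv2.COLOR_BGR2HSV); x,y=int(round(ce[0])),int(round(ce[1]))
    k=8; big=cv2.resize(im[y-r:y+r,x-r:x+r],None,fx=k,fy=k,interpolation=cv2.INTER_CUBIC)
    g=cv2.cvtColor(big,cv2.COLOR_BGR2HSV); m=((g[...,2]>thr)&(g[...,1]<75)).astype(np.uint8)
    m=cv2.morphologyEx(m,cv2.MORPH_OPEN,np.ones((25,25)))
    n,l=cv2.connectedComponents(m); cs=cv2.findContours((l==l[r*k,r*k]).astype(np.uint8),0,2)[0]
    q=cv2.convexHull(max(cs,key=cv2.contourArea)); M=cv2.moments(q); b=np.array(cv2.boundingRect(q))/k
    return np.array([x-r,y-r])+(np.array([M['m10'],M['m01']])/M['m00']+.5)/k-.5, b
E
python3 - <<'E'
from h import *
S=pickle.load(open('scene0.pkl','rb'));T=pickle.load(open('top0.pkl','rb'))
print('cams',cam(S)[2],cam(T)[2])
g=dict(p1=((284.3,271),(344,170)),p2=((244,270),(387,165)),p3=((308,260),(325.6,209)),sA=((462,249),(150,274)),sB=((420,242),(201,275)),sC=((439.5,274),(177,226)))
for k,(a,b) in g.items():
    ha,ba=hullc(S,a); hb,bb=hullc(T,b,thr=90)
    p,e=tri([ray(S,ha),ray(T,hb)]); print(k,ha.round(2),ba,hb.round(2),bb,'P',p.round(4),np.round(e,4), onz(T,hb,.051).round(4), onz(S,ha,.043).round(4))
p,e=tri([ray(S,(280.5,281.3)),ray(T,(341.34,140.98))]);print('btn',p,e)
E
```

```text
cams [1.48144444 0.19097136 1.07745067] [0.31823523 0.00183338 1.18834745]
p1 [284.26 272.25] [ 8.125 12.875 23.125 16.25 ] [343.5 169.5] [ 0.  0. 38. 38.] P [ 0.6562 -0.0749  0.1021] [0.0001 0.0001] [ 0.672  -0.0783  0.051 ] [ 0.6062 -0.0911  0.043 ]
p2 [244.33 270.54] [ 8.375 11.75  23.125 16.75 ] [386.65 165.28] [ 7.125  7.625 24.125 24.375] P [ 0.6694 -0.1688  0.0997] [0.0002 0.0002] [ 0.6851 -0.1762  0.051 ] [ 0.6223 -0.1899  0.043 ]
p3 [308.08 252.65] [ 0.  0. 38. 27.] [325.58 209.65] [ 7.25   8.125 23.875 24.125] P [ 0.5694 -0.0384  0.0879] [0.0001 0.0001] [ 0.5778 -0.0398  0.051 ] [ 0.5281 -0.0487  0.043 ]
sA [464.3  245.02] [ 0.  0. 38. 38.] [151.88 272.57] [ 6.5  0.  31.5 38. ] P [0.4263 0.3375 0.0536] [0.0052 0.0052] [0.4271 0.3329 0.051 ] [0.4133 0.3443 0.043 ]
sB [419.64 234.7 ] [ 0.     0.    38.    27.875] [202.8  277.73] [ 6.     4.125 29.625 33.875] P [0.4178 0.2234 0.0593] [0.0021 0.0021] [0.4188 0.2229 0.051 ] [0.4001 0.226  0.043 ]
sC [439.03 274.63] [ 6.625  9.625 24.125 21.   ] [175.12 226.45] [ 0.     1.625 38.    36.375] P [0.5315 0.2889 0.0443] [0.0031 0.0031] [0.5299 0.2903 0.051 ] [0.5314 0.286  0.043 ]
btn [ 0.70952031 -0.06752253  0.13213471] [np.float64(0.000514280113532832), np.float64(0.0005142801135328519)]
```

```bash
sed -i 's/cs=cv2.findContours((l==l\[r\*k,r\*k\]).astype(np.uint8),0,2)\[0\]/cs=cv2.findContours(m,0,2)[0]/' h.py
python3 - <<'E'
from h import *
S=pickle.load(open('scene0.pkl','rb'));T=pickle.load(open('top0.pkl','rb'))
g=dict(p1=((284.3,271),(344,170)),p2=((244,270),(387,165)),p3=((308,260),(325.6,209)),sA=((462,249),(150,274)),sB=((420,242),(201,275)),sC=((439.5,274),(177,226)))
P={}
for k,(a,b) in g.items():
    ha,ba=hullc(S,a,14 if k!='p3' else 13,[110,150][k[0]=='s']); hb,bb=hullc(T,b,15,[90,150][k[0]=='s'])
    p,e=tri([ray(S,ha),ray(T,hb)]); P[k]=p; print(k,ha.round(2),ba,hb.round(2),bb,'P',p.round(4),np.round(e,4), onz(T,hb,.051).round(4), onz(S,ha,.043).round(4))
print([np.linalg.norm(P[a]-P[b]).round(4) for a,b in('12','13','23') for a,b in [('p'+a,'p'+b)]])
for k,u in(('s',(330,278)),): pass
s=S['pixels'][225:300,290:490];cv2.imwrite('pics/c2.png',cv2.resize(s,None,fx=4,fy=4,interpolation=cv2.INTER_CUBIC))
E
```

```text
p1 [284.26 272.25] [ 3.125  7.875 23.125 16.25 ] [343.56 169.96] [ 2.875  3.25  24.375 24.375] P [ 0.6554 -0.0751  0.1012] [0.0002 0.0002] [ 0.671  -0.0785  0.051 ] [ 0.6062 -0.0911  0.043 ]
p2 [244.33 270.54] [ 3.375  6.75  23.125 16.75 ] [386.65 165.28] [ 3.125  3.625 24.125 24.375] P [ 0.6694 -0.1688  0.0997] [0.0002 0.0002] [ 0.6851 -0.1762  0.051 ] [ 0.6223 -0.1899  0.043 ]
p3 [307.4  256.07] [ 0.  0. 26. 21.] [325.58 209.65] [ 3.25   4.125 23.875 24.125] P [ 0.5718 -0.0392  0.0778] [0.0004 0.0004] [ 0.5778 -0.0398  0.051 ] [ 0.5402 -0.0477  0.043 ]
sA [463.38 245.98] [ 0.  0. 28. 28.] [149.8  273.86] [ 4.25   3.875 22.25  23.   ] P [0.4242 0.3395 0.0489] [0.0017 0.0017] [0.4242 0.3371 0.051 ] [0.4174 0.3421 0.043 ]
sB [419.55 237.12] [ 0.  0. 28. 22.] [200.95 275.16] [ 3.625  4.125 23.375 23.   ] P [0.4237 0.2261 0.0569] [0. 0.] [0.4242 0.2272 0.051 ] [0.4093 0.2266 0.043 ]
sC [439.2  274.08] [ 2.375  4.625 23.25  20.125] [176.89 225.37] [ 3.875  3.875 23.125 22.125] P [0.5332 0.2867 0.0474] [0.0008 0.0008] [0.5325 0.2867 0.051 ] [0.5295 0.2863 0.043 ]
[np.float64(0.0947), np.float64(0.094), np.float64(0.1637)]
```

The panel fit is consistent: pocket1 to pocket2 measures 94.7 mm, and the predicted pocket3 lies on its top-view ray. Next I'll fix the frames and move above spare B.

```bash
cat >> h.py <<'E'
a=np.radians(23); py=np.array([-.148,.989,0]); py/=np.linalg.norm(py)
h_=np.array([py[1],-py[0],0]); px=np.cos(a)*h_+np.array([0,0,np.sin(a)]); n=np.cross(px,py)
p1=np.array([.6554,-.0751,.1012])-.010*n   # pocket1 on the face
POC={0:p1+.094*py,4:p1-.082*px-.047*py}; SP={'A':np.array([.4238,.3359,0]),'B':np.array([.4238,.2264,0])}
RD=np.c_[h_,-py,[0,0,-1]]; RP=np.c_[px,-py,-n]
E
python3 - <<'E'
from h import *; from station import sense
print(POC,n,px,np.linalg.det(RD),np.linalg.det(RP)); s=sense(); print(s['tcp_pos'],s['time_s'])
step(RD,SP['B']+[0,0,.13],s)
E
```

```text
{0: array([0.64535246, 0.01844311, 0.09199495]), 4: array([ 0.59157003, -0.13217525,  0.059955  ])} [-0.38642826 -0.05782748  0.92050485] [0.91036792 0.13623302 0.39073113] 0.9999999999999998 0.9999999999999997
[0.21635143 0.58583657 0.24056666] 0.1
rv [ 0.002  0.    -0.503] d cm [31.92 26.5  11.11] rows 10.3
```

>>> arm_command([
  [0,0,-0.5,31.9,26.5,11,-1],
  [0,0,-0.5,31.9,26.5,11,-1],
  [0,0,-0.5,31.9,26.5,11,-1],
  [0,0,-0.5,31.9,26.5,11,-1],
  [0,0,-0.5,31.9,26.5,11,-1],
  [0,0,-0.5,31.9,26.5,11,-1],
  [0,0,-0.5,31.9,26.5,11,-1],
  [0,0,-0.5,31.9,26.5,11,-1],
])

```text
time_s: 0.77
tcp_pos: [0.378, 0.3053, 0.1555]
ee_rot: [[0.989, 0.146, -0.0], [0.146, -0.989, -0.0], [-0.0, 0.0, -1.0]]
wrist_force: [0.3, 0.9, -0.8]
gripper_width: 0.997
gripper_force: 0.0
```

Run:
```python
from h import *; from station import sense
s=sense(); print(s['tcp_pos'],s['time_s'],s['wrist_force'])
step(RD,SP['B']+[0,0,.13],s)
```

```text
[0.37796381 0.30525343 0.15552549] 0.7667 [ 0.32051379  0.86412328 -0.82567077]
rv [ 0.     0.    -0.002] d cm [3.38 8.47 2.55] rows 2.3
```

>>> arm_command([
  [0,0,0,3.4,8.5,2.5,-1],
  [0,0,0,3.4,8.5,2.5,-1],
  [0,0,0,3.4,8.5,2.5,-1],
  [0,0,0,3.4,8.5,2.5,-1],
  [0,0,0,3.4,8.5,2.5,-1],
])

```text
time_s: 1.18
tcp_pos: [0.4239, 0.2277, 0.1309]
ee_rot: [[0.99, 0.144, -0.0], [0.144, -0.99, -0.0], [-0.0, 0.0, -1.0]]
wrist_force: [0.2, 0.6, 0.9]
gripper_width: 0.999
gripper_force: 0.0
```

Run:
```python
from h import *; from station import sense,capture
s=sense(); print(s['tcp_pos'],s['time_s'],s['wrist_force'])
step(RD,SP['B']+[0,0,.059],s)
c=capture('top');cv2.imwrite('pics/t1.png',cv2.resize(c['pixels'][170:330,100:300],None,fx=4,fy=4)[:600])
```

```text
[0.42394477 0.22773936 0.1309183 ] 1.1833 [0.20742404 0.61158039 0.86917345]
rv [ 0.     0.    -0.004] d cm [-0.03  0.13  7.19] rows 1.7
```

>>> arm_command([
  [0,0,0,0,0.1,3,-1],
  [0,0,0,0,0.1,6,-1],
  [0,0,0,0,0.1,7.2,-1],
  [0,0,0,0,0.1,7.2,-1],
  [0,0,0,0,0.1,7.2,-1],
  [0,0,0,0,0.1,7.2,-1],
])

```text
time_s: 1.73
tcp_pos: [0.4244, 0.2289, 0.0603]
ee_rot: [[0.989, 0.148, 0.002], [0.148, -0.989, 0.002], [0.002, -0.001, -1.0]]
wrist_force: [-0.4, 0.3, 0.3]
gripper_width: 0.997
gripper_force: 0.0
```

>>> arm_command([
  [0,0,0,0,0,0,0.5],
  [0,0,0,0,0,0,0.5],
  [0,0,0,0,0,0,0.5],
  [0,0,0,0,0,0,0.5],
  [0,0,0,0,0,0,0.5],
  [0,0,0,0,0,0,0.5],
  [0,0,0,0,0,0,0.5],
  [0,0,0,0,0,0,0.5],
])

```text
time_s: 2.4
tcp_pos: [0.4239, 0.2271, 0.0592]
ee_rot: [[0.989, 0.146, 0.0], [0.146, -0.989, -0.0], [0.0, 0.0, -1.0]]
wrist_force: [0.5, -0.4, 1.7]
gripper_width: 0.583
gripper_force: 30.0
```

>>> arm_command([
  [0,0,0,0,0,-2,0.5],
  [0,0,0,0,0,-6,0.5],
  [0,0,0,0,0,-10,0.5],
  [0,0,0,0,0,-14,0.5],
  [0,0,0,0,0,-14,0.5],
  [0,0,0,0,0,-14,0.5],
])

```text
time_s: 2.9
tcp_pos: [0.4246, 0.228, 0.2014]
ee_rot: [[0.989, 0.145, 0.004], [0.145, -0.989, 0.005], [0.004, -0.004, -1.0]]
wrist_force: [-0.4, -0.2, -2.2]
gripper_width: 0.587
gripper_force: 30.0
```

Run:
```python
from h import *; from station import sense,capture
s=sense(); print(s['tcp_pos'],s['time_s'],s['wrist_force'])
step(RP,POC[0]+.11*n,s)
```

```text
[0.42455479 0.22804821 0.20135689] 2.9 [-0.41095782 -0.20136831 -2.23501773]
rv [-0.003  0.397 -0.003] d cm [14.49 23.96  0.78] rows 6.7
```

>>> arm_command([
  [0,0.4,0,14.5,24,0.8,0.5],
  [0,0.4,0,14.5,24,0.8,0.5],
  [0,0.4,0,14.5,24,0.8,0.5],
  [0,0.4,0,14.5,24,0.8,0.5],
  [0,0.4,0,14.5,24,0.8,0.5],
  [0,0.4,0,14.5,24,0.8,0.5],
  [0,0.4,0,14.5,24,0.8,0.5],
  [0,0.4,0,14.5,24,0.8,0.5],
])

```text
time_s: 3.57
tcp_pos: [0.6045, 0.0071, 0.1887]
ee_rot: [[0.913, 0.14, 0.383], [0.129, -0.99, 0.054], [0.387, -0.0, -0.922]]
wrist_force: [0.6, 0.4, -0.5]
gripper_width: 0.593
gripper_force: 30.0
```

>>> arm_command([
  [0,0,0,0,0,0,0.5],
  [0,0,0,0,0,0,0.5],
])

```text
time_s: 3.73
tcp_pos: [0.6008, 0.0102, 0.1887]
ee_rot: [[0.913, 0.145, 0.381], [0.134, -0.989, 0.055], [0.385, 0.0, -0.923]]
wrist_force: [-0.3, -0.0, -0.9]
gripper_width: 0.584
gripper_force: 30.0
```

Run:
```python
from h import *; from station import sense,capture
s=sense(); print(s['tcp_pos'],s['time_s'],s['wrist_force'])
step(RP,POC[0]+.0825*n,s)
im=[]
for k,(x,y,q) in dict(scene=(320,260,70),top=(305,180,70)).items():
    c=capture(k); pickle.dump(c,open(k+'1.pkl','wb')); im.append(cv2.resize(c['pixels'][y-q:y+q,x-q:x+q],(400,400),interpolation=cv2.INTER_CUBIC))
cv2.imwrite('pics/ins0.png',np.hstack(im))
```

```text
[0.60081411 0.01020766 0.18868789] 3.7333 [-0.2669075  -0.0100445  -0.94699278]
rv [ 0.002  0.006 -0.003] d cm [ 0.4  -0.16  2.42] rows 0.6
```

View pics/ins0.png

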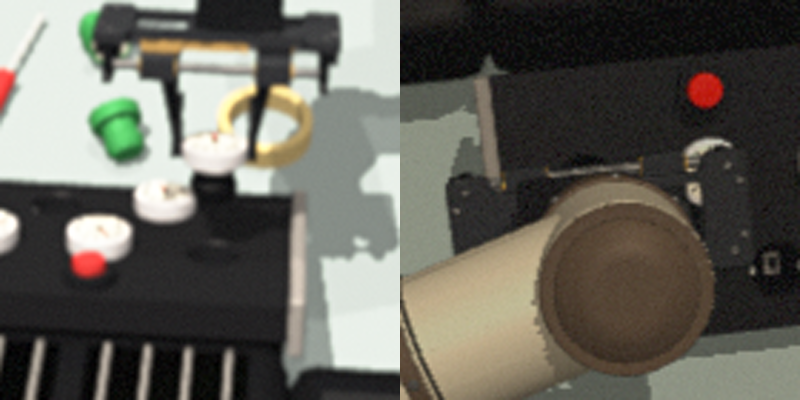

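The scene crop (left) shows spare B in the jaws at about pixel (325,243), in line with the dark hole of pocket0. In the top crop the gripper hides it. I'll compare that pixel with its predicted position, then move to just above the mouth.

>>> arm_command([
  [0,0.006,0,0.4,-0.15,1.2,0.5],
  [0,0.006,0,0.4,-0.15,2.4,0.5],
  [0,0.006,0,0.4,-0.15,2.4,0.5],
  [0,0.006,0,0.4,-0.15,2.4,0.5],
])

```text
time_s: 4.17
tcp_pos: [0.6138, 0.015, 0.1698]
ee_rot: [[0.91, 0.147, 0.389], [0.136, -0.989, 0.058], [0.393, 0.0, -0.92]]
wrist_force: [-0.2, -0.4, -0.4]
gripper_width: 0.586
gripper_force: 30.0
```

```bash
cat >> h.py <<'E'
def proj(c,P):
    f,R,o=cam(c); q=R@(P-o); s=q[:2]/q[2]; return s*(1+c['k1']*(s@s))*f+[c['cx'],c['cy']]
E
python3 - <<'E'
from h import *; from station import sense,capture
s=sense(); R=np.array(s['ee_rot']); print(s['tcp_pos'],s['time_s'],s['wrist_force'])
step(RP,POC[0]+.0825*n,s)
c=capture('scene'); im=c['pixels']; P=np.array(s['tcp_pos'])+R[:,2]*(.0242-.008)
u=proj(c,P); print('pred',u); print('pocket pred',proj(c,POC[0]),'p1',proj(c,p1+.008*n))
x,y=u.round().astype(int); cr=cv2.resize(im[y-20:y+40,x-40:x+40],(800,600),interpolation=cv2.INTER_CUBIC)
for Q,col in((P,(0,0,255)),(POC[0],(0,255,0))):
    v=(proj(c,Q)-[x-40,y-20]+.5)*10; cv2.circle(cr,tuple(v.astype(int)),4,col,-1)
cv2.imwrite('pics/ins1.png',cr)
E
```

```text
[0.61379524 0.01499094 0.16975664] 4.1667 [-0.24776953 -0.4023882  -0.42012141]
rv [ 0.001 -0.002 -0.   ] d cm [-0.12  0.13  0.15] rows 0.1
pred [325.61608443 251.87810671]
pocket pred [324.2049644  278.17371986] p1 [284.32714589 273.01092998]
```

View pics/ins1.png

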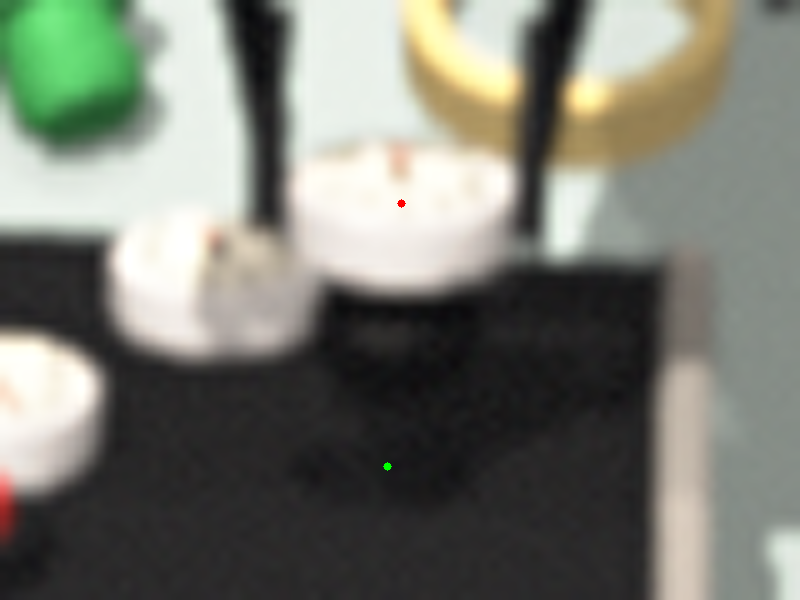

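In the crop the gauge silhouette is centred at (400,218) against a prediction of (400,203). Sideways it matches; vertically it is within about 3 mm. The nose taper gives ±5 mm, so I'll insert gently and watch the force.

>>> arm_command([
  [0,-0.002,0,-0.1,0.12,1.2,0.5],
  [0,-0.002,0,-0.1,0.12,2.2,0.5],
  [0,-0.002,0,-0.1,0.12,2.8,0.5],
  [0,-0.002,0,-0.1,0.12,3.1,0.5],
  [0,-0.002,0,-0.1,0.12,3.4,0.5],
  [0,-0.002,0,-0.1,0.12,3.4,0.5],
  [0,-0.002,0,-0.1,0.12,3.4,0.5],
])

```text
time_s: 4.8
tcp_pos: [0.6275, 0.0148, 0.1388]
ee_rot: [[0.91, 0.146, 0.389], [0.134, -0.989, 0.057], [0.393, 0.0, -0.92]]
wrist_force: [0.6, -0.0, -1.1]
gripper_width: 0.589
gripper_force: 30.0
```

```bash
cat >> h.py <<'E'
def rel(k,s):
    R=np.array(s['ee_rot']); q=np.c_[px,py,n].T; d=q@(np.array(s['tcp_pos'])-POC[k]); print('t',s['time_s'],'TCP in pocket mm',(d*1e3).round(1),'F panel axes',(q@s['wrist_force']).round(1),'grip',s['gripper_width'],s['gripper_force']); step(RP,POC[k]+d[2]*n,s)
E
python3 -c "
from h import *; from station import sense
rel(0,sense())"
```

```text
t 4.8 TCP in pocket mm [ 1.6 -1.  50.1] F panel axes [ 0.1 -0.1 -1.2] grip 0.5886125820290122 29.999326765537262
rv [ 0.001 -0.002 -0.002] d cm [-0.16 -0.1  -0.  ] rows 0.0
```

>>> arm_command([
  [0,0,0,-0.1,0,0.2,0.5],
  [0,0,0,-0.1,0,0.4,0.5],
  [0,0,0,-0.1,0,0.6,0.5],
  [0,0,0,-0.1,0,0.6,0.5],
])

```text
time_s: 5.13
tcp_pos: [0.6293, 0.0155, 0.1331]
ee_rot: [[0.909, 0.146, 0.39], [0.134, -0.989, 0.058], [0.394, -0.0, -0.919]]
wrist_force: [0.3, 1.6, -1.1]
gripper_width: 0.587
gripper_force: 30.0
```

```bash
python3 -c "
from h import *; from station import sense
rel(0,sense())"
```

```text
t 5.1333 TCP in pocket mm [ 1.  -0.6 44.3] F panel axes [ 0.1  1.6 -1.2] grip 0.5871087658599661 29.99768704175949
rv [ 0.    -0.004 -0.002] d cm [-0.1  -0.06 -0.  ] rows 0.0
```

>>> arm_command([
  [0,0,0,-0.05,0,0.2,0.5],
  [0,0,0,-0.05,0,0.4,0.5],
  [0,0,0,-0.05,0,0.5,0.5],
  [0,0,0,-0.05,0,0.5,0.5],
])

```text
time_s: 5.47
tcp_pos: [0.631, 0.0155, 0.129]
ee_rot: [[0.909, 0.146, 0.391], [0.134, -0.989, 0.058], [0.395, -0.0, -0.919]]
wrist_force: [-1.1, 1.5, 2.7]
gripper_width: 0.587
gripper_force: 30.0
```

```bash
python3 -c "
from h import *; from station import sense
rel(0,sense())"
```

```text
t 5.4667 TCP in pocket mm [ 1.  -0.8 39.8] F panel axes [0.3 1.6 2.8] grip 0.5867972737211467 30.0012668967247
rv [ 0.001 -0.005 -0.002] d cm [-0.1  -0.08 -0.  ] rows 0.0
```

>>> arm_command([
  [0,-0.004,0,0,0,0.2,0.5],
  [0,-0.004,0,0,0,0.4,0.5],
  [0,-0.004,0,0,0,0.6,0.5],
  [0,-0.004,0,0,0,0.8,0.5],
  [0,-0.004,0,0,0,0.8,0.5],
])

```text
time_s: 5.88
tcp_pos: [0.6335, 0.0158, 0.1196]
ee_rot: [[0.912, 0.146, 0.384], [0.134, -0.989, 0.057], [0.389, -0.0, -0.921]]
wrist_force: [3.3, 1.6, -3.6]
gripper_width: 0.585
gripper_force: 30.0
```

```bash
python3 -c "
from h import *; from station import sense
rel(0,sense())"
```

```text
t 5.8833 TCP in pocket mm [-0.4 -0.8 30.2] F panel axes [ 1.8  1.1 -4.7] grip 0.5850442896270178 29.99442458152771
rv [ 0.001  0.002 -0.002] d cm [ 0.04 -0.08 -0.  ] rows 0.0
```

>>> arm_command([
  [0,0,0,0,0,0.2,0.5],
  [0,0,0,0,0,0.4,0.5],
  [0,0,0,0,0,0.5,0.5],
  [0,0,0,0,0,0.5,0.5],
])

```text
time_s: 6.22
tcp_pos: [0.6347, 0.0159, 0.1154]
ee_rot: [[0.912, 0.146, 0.383], [0.134, -0.989, 0.056], [0.388, 0.0, -0.922]]
wrist_force: [-0.1, 2.7, -1.5]
gripper_width: 0.586
gripper_force: 30.0
```

```bash
python3 -c "
from h import *; from station import sense
rel(0,sense())"
```

```text
t 6.2167 TCP in pocket mm [-0.9 -0.9 25.8] F panel axes [-0.3  2.7 -1.6] grip 0.5864897340613949 29.998203814029694
rv [ 0.001  0.004 -0.002] d cm [ 0.09 -0.09 -0.  ] rows 0.0
```

>>> arm_command([
  [0,0,0,0,0,0.2,0.5],
  [0,0,0,0,0,0.4,0.5],
  [0,0,0,0,0,0.4,0.5],
])

```text
time_s: 6.47
tcp_pos: [0.6352, 0.0159, 0.1147]
ee_rot: [[0.912, 0.145, 0.384], [0.134, -0.989, 0.056], [0.388, 0.001, -0.922]]
wrist_force: [-16.7, 2.9, 17.3]
gripper_width: 0.586
gripper_force: 30.0
```

```bash
python3 -c "
from h import *; from station import sense
rel(0,sense())"
```

```text
t 6.4667 TCP in pocket mm [-0.8 -1.  24.9] F panel axes [-8.   5.3 22.2] grip 0.5861913821416442 30.01351922750473
rv [ 0.002  0.003 -0.002] d cm [ 0.08 -0.1  -0.  ] rows 0.0
```

The bezel bottoms at TCP +24.9 mm (24.2 expected) with 22 N normal, so it is home. I'll release, retract and verify.

>>> arm_command([
  [0,0,0,0,0,-0.2,0.5],
  [0,0,0,0,0,-0.2,-0.5],
  [0,0,0,0,0,-0.2,-0.5],
  [0,0,0,0,0,-0.2,-0.5],
  [0,0,0,0,0,-0.2,-0.5],
  [0,0,0,0,0,-4,-0.5],
  [0,0,0,0,0,-8,-0.5],
  [0,0,0,0,0,-12,-0.5],
])

```text
time_s: 7.13
tcp_pos: [0.5902, 0.0092, 0.2227]
ee_rot: [[0.913, 0.145, 0.382], [0.134, -0.989, 0.056], [0.386, 0.001, -0.922]]
wrist_force: [1.8, -0.2, 1.1]
gripper_width: 0.748
gripper_force: 0.0
```

Run:
```python
from h import *; from station import sense,capture
s=sense(); rel(0,s); step(RD,SP['A']+[0,0,.15],s)
c=capture('scene'); h,b=hullc(c,proj(c,POC[0]+.008*n),14,110); print(h,b,'pred',proj(c,POC[0]+.008*n),'p1 now/pred',hullc(c,(284.3,271),14,110),proj(c,p1+.008*n))
```

```text
t 7.1333 TCP in pocket mm [ -0.5  -1.  142.1] F panel axes [ 2.1 -0.4  0.3] grip 0.747540989175769 0.0
rv [ 0.001  0.005 -0.002] d cm [ 0.05 -0.1  -0.  ] rows 0.0
rv [ 0.001 -0.396 -0.002] d cm [-13.6  -34.75   2.16] rows 9.0
[324.10229032 274.87168252] [ 3.125  6.125 23.25  16.875] pred [324.30913205 275.09693947] p1 now/pred (array([284.20922632, 272.27467724]), array([ 3.   ,  7.875, 23.25 , 16.25 ])) [284.32714589 273.01092998]
```

Gauge 0 is home: its silhouette lies within 0.5 px of the level of its neighbour. Now spare A.

>>> arm_command([
  [0,-0.396,0,-13.6,-34.75,0,-1],
  [0,-0.396,0,-13.6,-34.75,0,-1],
  [0,-0.396,0,-13.6,-34.75,2,-1],
  [0,-0.396,0,-13.6,-34.75,2,-1],
  [0,-0.396,0,-13.6,-34.75,2.2,-1],
  [0,-0.396,0,-13.6,-34.75,2.2,-1],
  [0,-0.396,0,-13.6,-34.75,2.2,-1],
  [0,-0.396,0,-13.6,-34.75,2.2,-1],
])

```text
time_s: 7.85
tcp_pos: [0.4416, 0.3023, 0.1578]
ee_rot: [[0.989, 0.145, 0.004], [0.145, -0.989, 0.001], [0.004, 0.0, -1.0]]
wrist_force: [0.8, -0.1, -0.7]
gripper_width: 0.996
gripper_force: 0.0
```

```bash
python3 -c "
from h import *; from station import sense
s=sense();print(s['tcp_pos'],s['gripper_width']);step(RD,SP['A']+[0,0,.13],s)"
```

```text
[0.44160844 0.30232776 0.15776158] 0.996481799474881
rv [ 0.    -0.004 -0.003] d cm [-1.29 -3.58  2.77] rows 1.1
```

>>> arm_command([
  [0,-0.002,0,-1.3,-3.6,2.7,-1],
  [0,-0.002,0,-1.3,-3.6,2.7,-1],
  [0,-0.002,0,-1.3,-3.6,2.7,-1],
  [0,-0.002,0,-1.3,-3.6,2.7,-1],
])

```text
time_s: 8.18
tcp_pos: [0.4246, 0.3344, 0.1311]
ee_rot: [[0.989, 0.146, 0.002], [0.146, -0.989, -0.001], [0.002, 0.001, -1.0]]
wrist_force: [0.0, 0.5, 0.2]
gripper_width: 1.001
gripper_force: 0.0
```

```bash
python3 -c "
from h import *; from station import sense
s=sense();print(s['tcp_pos'],s['gripper_width']);step(RD,SP['A']+[0,0,.059],s)"
```

```text
[0.42455919 0.33440771 0.13111044] 1.0012135324002822
rv [ 0.001 -0.002 -0.002] d cm [-0.07 -0.17  7.21] rows 1.7
```

>>> arm_command([
  [0,-0.002,0,-0.07,-0.15,3,-1],
  [0,-0.002,0,-0.07,-0.15,6,-1],
  [0,-0.002,0,-0.07,-0.15,7.2,-1],
  [0,-0.002,0,-0.07,-0.15,7.2,-1],
  [0,-0.002,0,-0.07,-0.15,7.2,-1],
])

```text
time_s: 8.6
tcp_pos: [0.4248, 0.335, 0.06]
ee_rot: [[0.99, 0.144, 0.001], [0.144, -0.99, 0.0], [0.001, 0.0, -1.0]]
wrist_force: [0.6, -0.0, -0.1]
gripper_width: 0.999
gripper_force: 0.0
```

>>> arm_command([
  [0,0,0,0,0,0,0.5],
  [0,0,0,0,0,0,0.5],
  [0,0,0,0,0,0,0.5],
  [0,0,0,0,0,0,0.5],
  [0,0,0,0,0,0,0.5],
  [0,0,0,0,0,0,0.5],
  [0,0,0,0,0,0,0.5],
  [0,0,0,0,0,0,0.5],
])

```text
time_s: 9.27
tcp_pos: [0.4239, 0.3364, 0.0599]
ee_rot: [[0.989, 0.146, 0.001], [0.146, -0.989, 0.001], [0.001, -0.001, -1.0]]
wrist_force: [-0.1, 1.4, 1.7]
gripper_width: 0.588
gripper_force: 30.0
```

>>> arm_command([
  [0,0,0,0,0,-2,0.5],
  [0,0,0,0,0,-6,0.5],
  [0,0,0,0,0,-10,0.5],
  [0,0,0,0,0,-14,0.5],
  [0,0,0,0,0,-15,0.5],
  [0,0,0,0,0,-15,0.5],
])

```text
time_s: 9.77
tcp_pos: [0.4247, 0.3372, 0.2131]
ee_rot: [[0.989, 0.146, 0.005], [0.146, -0.989, 0.006], [0.006, -0.005, -1.0]]
wrist_force: [0.1, 0.3, -1.3]
gripper_width: 0.589
gripper_force: 30.0
```

```bash
python3 -c "
from h import *; from station import sense
s=sense();print(s['tcp_pos'],s['gripper_width']);step(RP,POC[4]+.14*n,s)"
```

```text
[0.42468333 0.33717185 0.21313382] 0.5890737019378148
rv [-0.005  0.396 -0.003] d cm [ 4.18 48.89  2.19] rows 11.8
```

>>> arm_command([
  [0,0.396,0,4.2,48.9,2.2,0.5],
  [0,0.396,0,4.2,48.9,2.2,0.5],
  [0,0.396,0,4.2,48.9,2.2,0.5],
  [0,0.396,0,4.2,48.9,2.2,0.5],
  [0,0.396,0,4.2,48.9,2.2,0.5],
  [0,0.396,0,4.2,48.9,2.2,0.5],
  [0,0.396,0,4.2,48.9,2.2,0.5],
  [0,0.396,0,4.2,48.9,2.2,0.5],
])

```text
time_s: 10.43
tcp_pos: [0.4969, 0.0162, 0.1923]
ee_rot: [[0.915, 0.146, 0.377], [0.136, -0.989, 0.055], [0.381, 0.001, -0.925]]
wrist_force: [1.0, -0.1, -1.1]
gripper_width: 0.587
gripper_force: 30.0
```

>>> arm_command([
  [0,0,0,0,0,0,0.5],
])

```text
time_s: 10.52
tcp_pos: [0.4976, 0.0126, 0.1919]
ee_rot: [[0.917, 0.136, 0.375], [0.126, -0.991, 0.051], [0.379, 0.0, -0.925]]
wrist_force: [1.0, 1.0, -1.1]
gripper_width: 0.586
gripper_force: 30.0
```

```bash
python3 -c "
from h import *; from station import sense
s=sense();print(s['tcp_pos'],s['gripper_width']);step(RP,POC[4]+.11*n,s)"
```

```text
[0.49757934 0.01262995 0.19185143] 0.5864522773654098
rv [ 0.005  0.013 -0.011] d cm [ 1.66 15.68  3.99] rows 3.9
```

>>> arm_command([
  [0,0.013,-0.005,1.6,15.7,3,0.5],
  [0,0.013,-0.005,1.6,15.7,4,0.5],
  [0,0.013,-0.005,1.6,15.7,4,0.5],
  [0,0.013,-0.005,1.6,15.7,4,0.5],
  [0,0.013,-0.005,1.6,15.7,4,0.5],
  [0,0.013,-0.005,1.6,15.7,4,0.5],
  [0,0.013,-0.005,1.6,15.7,4,0.5],
])

```text
time_s: 11.1
tcp_pos: [0.5503, -0.132, 0.162]
ee_rot: [[0.909, 0.149, 0.389], [0.138, -0.989, 0.058], [0.393, 0.001, -0.92]]
wrist_force: [-0.6, 0.0, -1.0]
gripper_width: 0.587
gripper_force: 30.0
```

Run:
```python
from h import *; from station import sense,capture
s=sense(); rel(4,s)
c=capture('scene'); P=np.array(s['tcp_pos'])+np.array(s['ee_rot'])[:,2]*(.0242-.008); print('pred',proj(c,P),hullc(c,proj(c,P),14,140))
```

```text
t 11.1 TCP in pocket mm [  2.4   6.3 109.9] F panel axes [-0.9  0.1 -0.7] grip 0.5869763515637432 29.988672137260437
rv [ 0.    -0.002  0.001] d cm [-0.24  0.63 -0.  ] rows 0.2
pred [271.7549942  226.08378363] (array([269.66601064, 224.74425634]), array([ 0.  ,  0.  , 24.75, 28.  ]))
```

>>> arm_command([
  [0,-0.002,0,-0.25,0.65,1.5,0.5],
  [0,-0.002,0,-0.25,0.65,2.7,0.5],
  [0,-0.002,0,-0.25,0.65,2.7,0.5],
  [0,-0.002,0,-0.25,0.65,2.7,0.5],
])

```text
time_s: 11.48
tcp_pos: [0.5608, -0.136, 0.1379]
ee_rot: [[0.908, 0.152, 0.389], [0.14, -0.988, 0.058], [0.394, 0.002, -0.919]]
wrist_force: [0.6, -0.5, -1.2]
gripper_width: 0.587
gripper_force: 30.0
```

```bash
python3 -c "
from h import *; from station import sense
rel(4,sense())"
```

```text
t 11.4833 TCP in pocket mm [ 1.9  0.8 83.8] F panel axes [-0.  -0.5 -1.3] grip 0.5871426898719497 29.989801347255707
rv [-0.    -0.003  0.004] d cm [-0.19  0.08 -0.  ] rows 0.0
```

>>> arm_command([
  [0,-0.003,0,-0.2,0.12,1.2,0.5],
  [0,-0.003,0,-0.2,0.12,2.2,0.5],
  [0,-0.003,0,-0.2,0.12,2.8,0.5],
  [0,-0.003,0,-0.2,0.12,3.2,0.5],
  [0,-0.003,0,-0.2,0.12,3.5,0.5],
  [0,-0.003,0,-0.2,0.12,3.7,0.5],
  [0,-0.003,0,-0.2,0.12,3.7,0.5],
])

```text
time_s: 12.07
tcp_pos: [0.5738, -0.1362, 0.1033]
ee_rot: [[0.91, 0.15, 0.387], [0.139, -0.989, 0.058], [0.392, 0.001, -0.92]]
wrist_force: [-0.7, 2.2, -3.5]
gripper_width: 0.593
gripper_force: 30.0
```

```bash
python3 -c "
from h import *; from station import sense
rel(4,sense())"
```

```text
t 12.0667 TCP in pocket mm [ 0.2 -1.4 47. ] F panel axes [-1.7  2.3 -3.1] grip 0.5933872217865037 30.001006722450256
rv [ 0.    -0.001  0.002] d cm [-0.02 -0.14 -0.  ] rows 0.0
```

>>> arm_command([
  [0,0,0,0,-0.05,0.2,0.5],
  [0,0,0,0,-0.05,0.4,0.5],
  [0,0,0,0,-0.05,0.6,0.5],
  [0,0,0,0,-0.05,0.8,0.5],
  [0,0,0,0,-0.05,0.8,0.5],
])

```text
time_s: 12.48
tcp_pos: [0.5768, -0.1356, 0.0965]
ee_rot: [[0.909, 0.15, 0.388], [0.139, -0.989, 0.057], [0.392, 0.002, -0.92]]
wrist_force: [-3.6, 2.5, 1.4]
gripper_width: 0.586
gripper_force: 30.0
```

```bash
python3 -c "
from h import *; from station import sense
rel(4,sense())"
```

```text
t 12.4833 TCP in pocket mm [ 0.4 -1.2 39.6] F panel axes [-2.4  3.   2.5] grip 0.5859079487384118 30.006471276283264
rv [ 0.001 -0.002  0.003] d cm [-0.04 -0.12 -0.  ] rows 0.0
```

>>> arm_command([
  [0,-0.002,0,0,0,0.2,0.5],
  [0,-0.002,0,0,0,0.4,0.5],
  [0,-0.002,0,0,0,0.6,0.5],
  [0,-0.002,0,0,0,0.8,0.5],
  [0,-0.002,0,0,0,1.0,0.5],
  [0,-0.002,0,0,0,1.2,0.5],
  [0,-0.002,0,0,0,1.2,0.5],
])

```text
time_s: 13.07
tcp_pos: [0.5818, -0.1348, 0.085]
ee_rot: [[0.91, 0.15, 0.386], [0.139, -0.989, 0.057], [0.39, 0.002, -0.921]]
wrist_force: [-2.3, 3.7, -1.5]
gripper_width: 0.583
gripper_force: 30.0
```

```bash
python3 -c "
from h import *; from station import sense
rel(4,sense())"
```

```text
t 13.0667 TCP in pocket mm [ 0.5 -1.2 27. ] F panel axes [-2.2  4.  -0.7] grip 0.5829701296443449 30.002853870391846
rv [0.001 0.001 0.003] d cm [-0.05 -0.12 -0.  ] rows 0.0
```

>>> arm_command([
  [0,0,0,0,0,0.2,0.5],
  [0,0,0,0,0,0.35,0.5],
  [0,0,0,0,0,0.45,0.5],
  [0,0,0,0,0,0.45,0.5],
])

```text
time_s: 13.4
tcp_pos: [0.5821, -0.1347, 0.0841]
ee_rot: [[0.91, 0.151, 0.386], [0.14, -0.989, 0.058], [0.391, 0.002, -0.921]]
wrist_force: [-18.9, 4.6, 23.0]
gripper_width: 0.584
gripper_force: 30.1
```

```bash
python3 -c "
from h import *; from station import sense
rel(4,sense())"
```

```text
t 13.4 TCP in pocket mm [ 0.5 -1.1 26. ] F panel axes [-7.6  7.3 28.2] grip 0.583688134954131 30.069493353366852
rv [0.    0.    0.004] d cm [-0.05 -0.11 -0.  ] rows 0.0
```

>>> arm_command([
  [0,0,0,0,0,-0.25,0.5],
  [0,0,0,0,0,-0.25,-0.5],
  [0,0,0,0,0,-0.25,-0.5],
  [0,0,0,0,0,-0.25,-0.5],
  [0,0,0,0,0,-0.25,-0.5],
  [0,0,0,0,0,-4,-0.5],
  [0,0,0,0,0,-8,-0.5],
  [0,0,0,0,0,-12,-0.5],
])

```text
time_s: 14.07
tcp_pos: [0.5371, -0.1418, 0.1918]
ee_rot: [[0.911, 0.15, 0.385], [0.139, -0.989, 0.056], [0.389, 0.002, -0.921]]
wrist_force: [1.2, 0.4, 1.4]
gripper_width: 0.748
gripper_force: 0.0
```

Run:
```python
from h import *; from station import sense,capture
s=sense(); rel(4,s)
c=capture('scene')
for k,P in(('0',POC[0]),('4',POC[4]),('p1',p1),('p2',p1-.094*py)):
    u=proj(c,P+.008*n); print(k,u.round(2),[v.round(2) for v in hullc(c,u,14,110)])
b=np.array([.7095,-.0675,.1321]); print('btn in p1',np.c_[px,py,n].T@(b-p1)*1e3)
cv2.imwrite('pics/fit4.png',cv2.resize(c['pixels'][225:315,200:365],None,fx=4.8,fy=4.8,interpolation=cv2.INTER_CUBIC))
```

```text
t 14.0667 TCP in pocket mm [  0.6  -1.5 143. ] F panel axes [1.7 0.2 0.8] grip 0.7480348102406078 0.0
rv [0.001 0.002 0.003] d cm [-0.06 -0.15 -0.  ] rows 0.0
0 [324.31 275.1 ] [array([324.11, 274.8 ]), array([ 3. ,  6. , 23.5, 17. ])]
4 [269.55 257.83] [array([269.32, 253.58]), array([ 0. ,  0. , 28. , 22.5])]
p1 [284.33 273.01] [array([284.26, 272.24]), array([ 3.  ,  5.75, 23.38, 16.38])]
p2 [244.69 270.91] [array([244.34, 270.55]), array([ 2.25,  5.62, 23.38, 17.  ])]
btn in p1 [62.35986729 -0.49039387 17.09834246]
```

View pics/fit4.png

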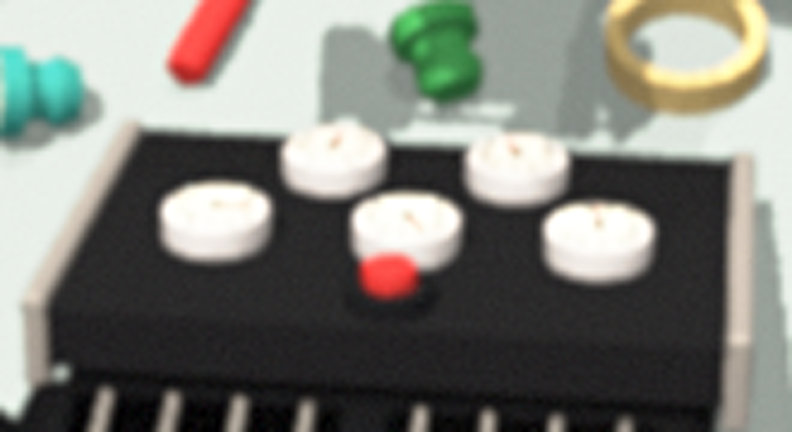

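All five bezels are flush: (333,160), (517,168), (217,220), (407,230) and (598,240) in the crop. The button is at (388,277) and unobstructed. Next is the button press with closed fingers.

```bash
cat >> h.py <<'E'
_o,_v=ray(pickle.load(open('top0.pkl','rb')),(341.34,140.98)); _t=((p1+.022*n-_o)@n)/(_v@n); BT=_o+_v*_t
POC['b']=BT
E
python3 - <<'E'
from h import *; from station import sense
print(BT,np.c_[px,py,n].T@(BT-p1)*1e3); s=sense(); step(RP,BT+.07*n,s)
E
```

```text
[ 0.70770869 -0.06671685  0.13672217] [62.64183384  0.5492473  22.        ]
rv [ 0.005 -0.014  0.006] d cm [13.81 -4.97  6.1 ] rows 3.8
```

>>> arm_command([
  [0,0,0,13.8,-5,3,1],
  [0,0,0,13.8,-5,3,1],
  [0,0,0,13.8,-5,3,1],
  [0,0,0,13.8,-5,6,1],
  [0,0,0,13.8,-5,6,1],
  [0,0,0,13.8,-5,6,1],
  [0,0,0,13.8,-5,6,1],
  [0,0,0,13.8,-5,6,1],
])

```text
time_s: 14.78
tcp_pos: [0.6785, -0.07, 0.1916]
ee_rot: [[0.909, 0.15, 0.389], [0.139, -0.989, 0.057], [0.393, 0.002, -0.92]]
wrist_force: [-0.2, 0.0, -0.2]
gripper_width: 0.233
gripper_force: 0.0
```

```bash
python3 -c "
from h import *; from station import sense
rel('b',sense())"
```

```text
t 14.7833 TCP in pocket mm [-5.6  1.1 62. ] F panel axes [-0.2  0.1 -0.1] grip 0.2334497142431906 0.0
rv [ 0.001 -0.002  0.003] d cm [0.56 0.11 0.  ] rows 0.1
```

>>> arm_command([
  [0,0,0,0.55,0.1,1,1],
  [0,0,0,0.55,0.1,2.5,1],
  [0,0,0,0.55,0.1,3.6,1],
  [0,0,0,0.55,0.1,3.6,1],
  [0,0,0,0.55,0.1,3.6,1],
  [0,0,0,0.55,0.1,3.6,1],
])

```text
time_s: 15.28
tcp_pos: [0.6978, -0.0679, 0.1602]
ee_rot: [[0.909, 0.15, 0.388], [0.139, -0.989, 0.057], [0.392, 0.002, -0.92]]
wrist_force: [-0.0, 0.4, 0.0]
gripper_width: 0.005
gripper_force: 0.0
```

```bash
python3 -c "
from h import *; from station import sense
rel('b',sense())"
```

```text
t 15.2833 TCP in pocket mm [-0.   0.3 25.5] F panel axes [0.  0.4 0. ] grip 0.005370082364365366 0.0
rv [ 0.001 -0.001  0.003] d cm [0.   0.03 0.  ] rows 0.0
```

Tips are about 6.5 mm above the cap. Pressing slowly.

>>> arm_command([
  [0,0,0,0,0,0.3,1],
  [0,0,0,0,0,0.6,1],
  [0,0,0,0,0,0.8,1],
  [0,0,0,0,0,1.0,1],
  [0,0,0,0,0,1.1,1],
  [0,0,0,0,0,1.1,1],
])

```text
time_s: 15.78
tcp_pos: [0.7023, -0.0671, 0.1511]
ee_rot: [[0.909, 0.151, 0.389], [0.139, -0.989, 0.057], [0.393, 0.002, -0.92]]
wrist_force: [-4.5, 0.5, 6.1]
gripper_width: 0.005
gripper_force: 3.9
```

```bash
python3 -c "
from h import *; from station import sense
rel('b',sense())"
```

```text
t 15.7833 TCP in pocket mm [ 0.6  0.4 15.3] F panel axes [-1.7  1.2  7.3] grip 0.004560969840676656 3.8502911617979407
rv [ 0.001 -0.002  0.003] d cm [-0.06  0.04 -0.  ] rows 0.0
```

>>> arm_command([
  [0,0,0,0,0,0.15,1],
  [0,0,0,0,0,0.3,1],
  [0,0,0,0,0,0.3,1],
  [0,0,0,0,0,0.3,1],
])

```text
time_s: 16.12
tcp_pos: [0.7025, -0.0671, 0.1508]
ee_rot: [[0.909, 0.151, 0.389], [0.14, -0.989, 0.057], [0.393, 0.003, -0.92]]
wrist_force: [-14.1, -0.1, 18.4]
gripper_width: 0.004
gripper_force: 11.2
```

```bash
python3 -c "
from h import *; from station import sense
rel('b',sense())"
```

```text
t 16.1167 TCP in pocket mm [ 0.7  0.4 15. ] F panel axes [-5.6  2.  22.4] grip 0.0037402036199697623 11.233919123187661
rv [ 0.001 -0.002  0.004] d cm [-0.07  0.04 -0.  ] rows 0.0
```

The stop is hard: 22 N with almost no further travel. To confirm the full 6 mm was used, I'll back off in small steps and read the spring force.

>>> arm_command([
  [0,0,0,0,0,-0.45,1],
  [0,0,0,0,0,-0.45,1],
  [0,0,0,0,0,-0.45,1],
])

```text
time_s: 16.37
tcp_pos: [0.7018, -0.0672, 0.1521]
ee_rot: [[0.909, 0.15, 0.389], [0.139, -0.989, 0.057], [0.393, 0.002, -0.919]]
wrist_force: [-1.0, 0.1, 3.4]
gripper_width: 0.002
gripper_force: 2.1
```

>>> arm_command([
  [0,0,0,0,0,-0.2,1],
  [0,0,0,0,0,-0.2,1],
  [0,0,0,0,0,-0.2,1],
])

```text
time_s: 16.62
tcp_pos: [0.7014, -0.0672, 0.1531]
ee_rot: [[0.909, 0.15, 0.389], [0.139, -0.989, 0.057], [0.393, 0.002, -0.92]]
wrist_force: [-0.0, -0.1, 5.3]
gripper_width: 0.002
gripper_force: 1.8
```

>>> arm_command([
  [0,0,0,0,0,-0.2,1],
  [0,0,0,0,0,-0.2,1],
  [0,0,0,0,0,-0.2,1],
])

```text
time_s: 16.87
tcp_pos: [0.7, -0.0672, 0.1545]
ee_rot: [[0.91, 0.15, 0.387], [0.139, -0.989, 0.057], [0.392, 0.002, -0.92]]
wrist_force: [1.0, 0.3, 3.8]
gripper_width: 0.005
gripper_force: 1.3
```

>>> arm_command([
  [0,0,0,0,0,-0.2,1],
  [0,0,0,0,0,-0.2,1],
  [0,0,0,0,0,-0.2,1],
])

```text
time_s: 17.12
tcp_pos: [0.6985, -0.0674, 0.1558]
ee_rot: [[0.91, 0.15, 0.386], [0.139, -0.989, 0.057], [0.39, 0.002, -0.921]]
wrist_force: [0.4, 0.1, 1.8]
gripper_width: 0.007
gripper_force: 0.7
```

The spring still pushes 6 mm above the stop, so it was a full press. Now I'll retract and do the final check.

>>> arm_command([
  [0,0,0,0,0,-3,1],
  [0,0,0,0,0,-7,1],
  [0,0,0,0,0,-11,1],
  [0,0,0,-6,0,-15,1],
  [0,0,0,-10,0,-18,1],
  [0,0,0,-10,0,-18,1],
  [0,0,0,-10,0,-18,1],
  [0,0,0,-10,0,-18,1],
])

```text
time_s: 17.78
tcp_pos: [0.536, -0.0919, 0.2832]
ee_rot: [[0.91, 0.15, 0.387], [0.138, -0.989, 0.057], [0.391, 0.001, -0.92]]
wrist_force: [-0.0, 1.0, -0.1]
gripper_width: 0.007
gripper_force: 0.0
```

Run:
```python
from h import *; from station import sense,capture
s=sense(); print(s['time_s'],s['tcp_pos'],s['wrist_force'])
c=capture('scene')
cv2.imwrite('pics/end.png',cv2.resize(c['pixels'][215:315,200:500],(800,267),interpolation=cv2.INTER_CUBIC))
```

```text
17.7833 [ 0.53599908 -0.09193023  0.28322587] [-0.04915302  0.96946515 -0.06214841]
```

View pics/end.png

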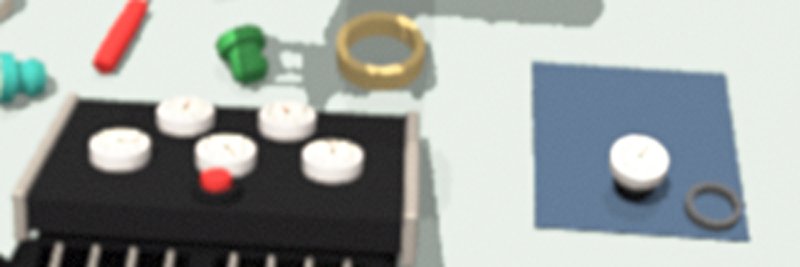

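The final crop shows five flush gauges, the button released at (216,182), and the left-over spare upright at (638,160) beside the ring. The arm is clear.

```bash
python3 -c "
from station import finish_job; print(finish_job())"
```

```text
the job is handed in; nothing more can be done
None
```

I fitted spares into the two empty pockets (upper left and lower right), pressed the hazard button fully down and released it, and handed the job in at about 18 s; the last picture shows all five gauges flush and the left-over spare upright on its mat, but no verdict came back.

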